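# Hang a test weight on the load peg of a force test stand behind its drop flap

### The job

Set up the dead-weight check of the load cell: pick up the steel test weight by its eye plate, slide its eye onto the load peg of the test stand so that the yellow gravity flap is lifted by the eye, and let it down into the groove at the shoulder, where the flap falls shut behind it. Leave the weight hanging there freely and still. The carriage and the peg were left at settings that nobody noted, so find the peg and its shoulder by look and touch, and go gently: the stand must never feel more than 15 N from anything, and the things standing around must not be disturbed.

Things in the scene. Friction and masses are not known exactly. Their poses are not given: they have to be found in the camera images.
- weight_eye (a point): centre of the eye of the loose steel test weight standing on the worktop, 69 mm above its foot. The eye is a hole through an upright flat plate, along this point's x, 24 mm wide (y) and 26 mm high, from 56 to 82 mm above the foot. Plate: 8 mm thick (x), 40 mm wide (y), flat parallel side edges, from 44 to 92 mm above the foot. z up. Grasp it from above across the side edges (closing along y)
- test_weight: the same weight, 0.28 to 0.42 kg, 92 mm tall: round body 42 mm in diameter and 36 mm high, 14 mm neck, then the eye plate; front and back are alike. Origin at the centre of its foot, axes as weight_eye
- test_stand: force test stand, fixed: grey base 226 x 130 x 16 mm (x -58 to +168), column 229 mm high at x = +112; its carriage bears the load cell and the load peg, which juts out level to -x at y = 0. Origin on the worktop straight below the usual place of the peg's seat, z up. The carriage was clamped at any height: the peg's level top is 150 to 180 mm above the worktop, not reported; see or feel it
- stand_seat (a point): point on the worktop straight below the usual seat, axes as test_stand. The peg is screwed in or out, so its seat (and all of it) is up to 6 mm off this along x, not reported. The seat is a groove across the peg's top, +-5 mm along x, 2.5 mm deep; right behind it the shoulder, a block 22 mm wide, 8 mm over the peg's top; 39 mm behind, the load cell. Seated, the plate has 1 mm play
- stand_nose (a point): point on the worktop below the usual tip of the peg, 40 mm in front (-x) of the seat, axes as test_stand. The peg: two steel cheeks with a slot between, 14 mm wide over all, 12 mm high, round nose of 6 mm, then a level top up to the groove. The load cell sinks about 1 mm per 8 N downward and is rigid otherwise: move slowly with a light force stop to stay under 15 N; a free drop of 4 mm exceeds it
- flap (a joint): yellow gravity flap, 5 x 5 x 30 mm, 20 g, on a pin in the peg's slot 25 mm in front (-x) of the seat, 5 mm below the peg's top. 0 = hangs down, closed; positive (rad, to 1.5) = swung up and inward; it cannot swing outward. The eye's lower bar pushes it up on the way in; it drops in front of the plate once the plate is down in the groove at the shoulder (held higher, it stays propped)
- beaker: glass beaker, 76 mm wide, 95 mm high; origin under its centre; bystander
- timer: white interval timer with a red dial, 44 x 62 x 52 mm; origin under its centre; bystander
- weight_box: closed wooden weight box, 68 x 124 x 48 mm; origin under its centre; bystander
- marker: black marker lying on the worktop, 133 mm long along its y, 12 mm thick; origin under its centre; bystander
Not all that is in view belongs to the job. Leave any black or green look-alike of the test_weight alone.

How it is judged:
By the outcome, as a careful person would: the job done as asked, in the order asked, and still so for the second after the job is handed in, with the robot touching nothing.
It also fails if it takes over 72 s, if anything falls off the work surface, if the arm or the gripper's body presses on something with over 40 N, if the wrist force passes 120 N, or if a joint passes its speed limit or range.

### The arm

A 6-joint arm with a two-finger parallel gripper is mounted at the origin on a cart in front of the work surface, level with it; the furniture and walls round the work are solid. World frame = base frame: x ahead of the robot, y to its left, z up, the work surface at z = 0. Lengths are in m, angles in degrees, forces in N, time in s.
With the tool pointing down it reaches from about 0.3 to 0.75 m from the base axis. Payload 8.5 kg.
Tool frame: the origin (TCP) lies midway between the tips of the shut fingers; the grasp point (between the pads) lies 19 mm behind it (env.tcp_to_grasp is the z of the grasp point in the tool frame, in m); z points along the fingers, y is the line along which they close (so a half turn about z gives the same grasp; the last joint's range is limited). The gripper opens to 85 mm and grips with 20 to 120 N. Pads are 22 mm wide; open, the fingers measure 114 mm over their backs; the gripper's body (76 mm by 85 mm) begins 54 mm behind the grasp point. The pads swing forward as they close: fully open they stand 13 mm farther back than shut.
Start: joints at [61.518, 21.807, 74.336, -0, 83.858, -12.336], TCP at [0.153, 0.528, 0.231] pointing down, gripper open.
Joint ranges: [-178.18, 178.18], [-50.72, 133.34], [12.68, 142.11], [-81.47, 261.47], [9.98, 163.14], [-165.26, 165.26]. Speed limits (degrees/s): [136.94, 136.94, 180, 180, 180, 180].

### API

Orientations are given as a 3x3 rotation matrix whose columns are the frame's x, y, z axes.
In Python, from rig import env, imaging, job, models gives the robot as it stands. The module is installed in compiled form; this text tells all that it offers.
- The arm moves only by the tool jog_arm, never from a script. Its argument "plan" is text: rows parted by semicolons, each of 7 numbers parted by spaces: the turn, a rotation vector about the tool's x, y, z in degrees, then the shift along the tool's x, y, z in cm, then the closure in counts, from 0 (fully open) to 255 (shut). In form: rx ry rz x y z claw; .... A call has 1 to 10 rows; each row shifts and turns the commanded pose from where the row before left it, along the tool's axes as they then stand; what a row does not reach is not made up. A row lasts 1/12 s, in which the tool goes at most 41.7 mm and 7.16 degrees, less where a joint would pass 70% of its speed; a pose out of reach is approached as far as the arm can. A call with a gripper value outside its range is refused whole. The fingers move at their own pace and stop on an object; "grip_force" is the grip in N (left out, the last holds). Time passes only in rows, so rows that do not move let the fingers close. It gives the time, the measured TCP pose, the force, the opening and the grip force at its end, in the units of the state.
- env.observe(): the state, without advancing time (a new reading comes with each control period).
- imaging.get_image(name): name is "scene" or "top"; returns a dict with "pixels" (420x560x3 uint8, red, green, blue), "depth" (420x560 float32, m along the optical axis (not along the pixel's ray), 0 where there is no reading), "fov_y" (degrees; the focal length in pixels is half the picture's height over the tangent of half this angle, whatever the lens; pixels are square), "cx", "cy" (the principal point, pixels), "distortion" ([k1, k2, p1, p2, k3] as OpenCV has them; the pictures are not rectified), "world_from_camera" (4x4, takes a point from camera to world coordinates). Camera axes: x right, y down, z forward; pixel columns grow to the right and rows downward; lengths in m; the calibration is good to about 2 mm. A picture is of the moment at which its call begins.
- job.close_job(): hands the job in; it is judged then, once.
Trained networks look in the newest picture that a camera, given by its name, has taken for a name from the list of things; names that differ only in an ending like _2 or _b are one class to them, and where a whole thing is asked for, a point or a joint stands for the part that bears it (a point fixed in the world has none). Each returns a list of dicts, best first, with "confidence" (0 to 1); they miss things now and then, are a little off and sometimes report something else, mostly with a low value. They report only what shows in the picture. A call takes as long as a camera call. They do not tell look-alikes from the thing itself.
- models.outline_of(camera, query): "region" (420x560 bool, what is visible of it) and "bbox" ([centre column, centre row, width, height] in pixels, round what is visible of it).
- models.tip_of(camera, query): "at" ([column, row] in pixels: a listed point, or the origin of a listed thing).
The state is a dict: "time_s": time; "q": joint angles; "qvel": joint speeds; "joint_efforts": joint torques, N m; "position": TCP position; "tool_rot": TCP orientation; "ft_force": force on the tool from outside, world axes, zero at the start; "wrist_torque": the same for the moment, N m; "grip_width": finger opening in m; "gripper_force": force on a finger pad.
Only numpy, scipy, OpenCV 4.12 (cv2) and the standard library are available. Lean on these libraries where they do the work, as an engineer would, in place of code of your own. Each camera call takes 0.05 s, during which the arm holds its last target. There are 200 camera calls.

## Working session

There is one attempt and no reset: what is moved stays moved. The work goes in short steps, Python scripts to look and compute and a tool call to move; the robot and the scene stay as the last step left them, time stands still between calls to the robot, and variables do not carry over. Pictures are saved under pics/ and viewed, at most 10 in all, crops included, and the job is handed in when it is done.

Besides the shell and the picture viewer there is one more tool, called after "Emit:" as a command line: name --argument value ..., lists and objects as JSON in quotes. jog_arm: Moves the arm, as the interface text tells. Its arguments: {"type":"object","properties":{"plan":{"type":"string"},"grip_force":{"type":"number"}},"required":["plan"]}

```bash
mkdir -p pics; cat > h.py <<'E'
import numpy as np, cv2
from rig import env, imaging, job, models
def K(im):
    f=im["pixels"].shape[0]/2/np.tan(np.radians(im["fov_y"]/2))
    return np.array([[f,0,im["cx"]],[0,f,im["cy"]],[0,0,1.]])
def ray(im,px):
    p=cv2.undistortPoints(np.array([[px]],float),K(im),np.array(im["distortion"],float))[0,0]
    T=np.array(im["world_from_camera"]); return T[:3,3],T[:3,:3]@np.array([p[0],p[1],1.])
def at_z(im,px,z):
    o,d=ray(im,px); return o+d*(z-o[2])/d[2]
def tri(i1,p1,i2,p2):
    o1,d1=ray(i1,p1);o2,d2=ray(i2,p2)
    s=np.linalg.lstsq(np.c_[d1,-d2],o2-o1,rcond=None)[0]
    a=o1+d1*s[0];b=o2+d2*s[1]; return (a+b)/2,np.linalg.norm(a-b)
def cloud(im,mask=None):
    v,u=np.nonzero((im["depth"]>0)&(mask if mask is not None else True))
    p=cv2.undistortPoints(np.c_[u,v].astype(float)[:,None],K(im),np.array(im["distortion"],float))[:,0]
    d=im["depth"][v,u]; T=np.array(im["world_from_camera"])
    return (np.c_[p,np.ones(len(p))]*d[:,None])@T[:3,:3].T+T[:3,3],np.c_[u,v]
def save(im,name,crop=None,s=1):
    a=im["pixels"]
    if crop: a=a[crop[1]:crop[3],crop[0]:crop[2]]
    cv2.imwrite("pics/"+name,cv2.resize(a[...,::-1],None,fx=s,fy=s,interpolation=cv2.INTER_CUBIC))
E
python3 - <<'E'
from h import *
np.set_printoptions(precision=4,suppress=True)
print(env.tcp_to_grasp, env.observe())
ims={}
for c in("scene","top"):
    im=ims[c]=imaging.get_image(c); save(im,c+"0.png",s=1.4 if 0 else 1)
    print(c,im["fov_y"],im["cx"],im["cy"],im["distortion"],np.array(im["world_from_camera"]))
    for q in("weight_eye","test_weight","test_stand","stand_seat","stand_nose","flap","beaker","timer","weight_box","marker"):
        for r in models.tip_of(c,q)[:4]:
            print(c,q,round(r["confidence"],2),np.round(r["at"],1),at_z(im,r["at"],0.069 if q=="weight_eye" else 0.15 if q=="flap" else 0))
E
python3 - <<'E'
import cv2
import numpy as np
a=cv2.imread('pics/scene0.png');b=cv2.imread('pics/top0.png')
E
```

```text
-0.0187 {'time_s': 0.0, 'q': array([ 61.5175,  21.8416,  74.3839,   0.0004,  83.8592, -12.3356]), 'qvel': array([-0.088 ,  0.1052,  0.0891,  0.0147,  0.0727,  0.0678]), 'joint_efforts': array([  0.0026, -44.8454, -23.1285,   0.    ,   0.0047,   0.    ]), 'position': array([0.1528, 0.528 , 0.2307]), 'tool_rot': array([[-0.9606,  0.2781, -0.0007],
       [ 0.2781,  0.9606, -0.0013],
       [ 0.0003, -0.0014, -1.    ]]), 'ft_force': array([0.5806, 0.5328, 0.0606]), 'wrist_torque': array([ 0.0227, -0.0502,  0.0228]), 'gripper_force': 0.0, 'grip_width': 0.08542476501152478}
scene 51.31630384867323 282.6607689745552 213.13957223658383 [-0.1118  0.      0.      0.      0.    ] [[-0.1485 -0.8586  0.4907  0.082 ]
 [-0.9889  0.1299 -0.072   0.1151]
 [-0.0019 -0.4959 -0.8683  0.9212]
 [ 0.      0.      0.      1.    ]]
scene weight_eye 0.86 [269.8 289.4] [0.3896 0.0971 0.069 ]
scene weight_eye 0.68 [309.5 205.9] [ 0.5732 -0.0186  0.069 ]
scene weight_eye 0.64 [258.7 253.1] [0.474  0.1096 0.069 ]
scene test_weight 0.93 [308.9 224.5] [ 0.5622 -0.0188  0.    ]
scene test_weight 0.73 [262.2 266.4] [0.4717 0.1053 0.    ]
scene test_weight 0.73 [271.  299.4] [0.3913 0.0962 0.    ]
scene test_stand 0.77 [373.3 218.4] [ 0.5553 -0.1761  0.    ]
scene stand_seat 0.77 [376.1 217.6] [ 0.5564 -0.1835  0.    ]
scene stand_nose 0.8 [378.4 229. ] [ 0.5252 -0.1811  0.    ]Traceback (most recent call last):
  File "<stdin>", line 9, in <module>
ValueError: it knows: beaker, marker, stand_nose, stand_seat, test_stand, test_weight, timer, weight_box, weight_eye
[ WARN:0@0.029] global loadsave.cpp:275 findDecoder imread_('pics/top0.png'): can't open/read file: check file path/integrity
```

View pics/scene0.png

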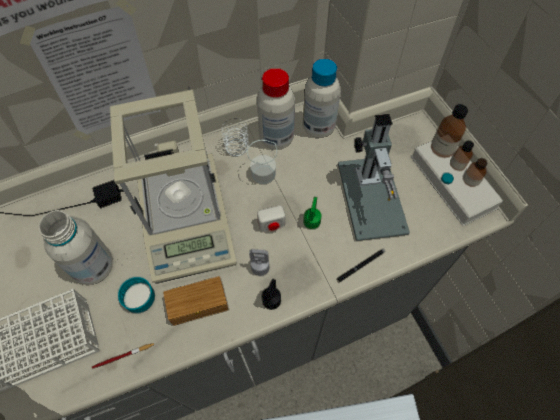

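The scene view shows the steel weight at (259,260), with a green look-alike at (313,217) and a black one at (271,295). The stand's column is at (378,150), and its peg points towards the robot at about (390,190).

```bash
python3 - <<'E'
from h import *
np.set_printoptions(precision=4,suppress=True)
I={}
for c in("scene","top"):
    im=I[c]=imaging.get_image(c); 
    if c=="top": save(im,"top0.png"); print(c,im["fov_y"],im["cx"],im["cy"],im["distortion"],np.array(im["world_from_camera"]))
    for q in("weight_eye","test_weight","test_stand","stand_seat","stand_nose","beaker","timer","weight_box","marker"):
        if c=="scene" and q[:4] in("weig","test","stan") and q!="weight_box": continue
        for r in models.tip_of(c,q)[:4]:
            print(c,q,round(r["confidence"],2),np.round(r["at"],1),at_z(im,r["at"],0.069 if q=="weight_eye" else 0))
save(I["scene"],"crop_sc.png",(230,120,430,310),4-1)
E
```

```text
scene beaker 0.6 [263.7 174.9] [0.7212 0.0699 0.    ]
scene beaker 0.55 [264.1 263.9] [0.4771 0.1003 0.    ]
scene timer 0.61 [270.9 227. ] [0.5691 0.072  0.    ]
scene weight_box 0.68 [198.4 308.9] [0.3926 0.2556 0.    ]
scene weight_box 0.39 [377.5 218. ] [ 0.5548 -0.1866  0.    ]
scene marker 0.84 [359.6 262.8] [ 0.4468 -0.116   0.    ]
top 46.875899731278494 283.5494640955442 210.09917912277845 [-0.0713  0.      0.      0.      0.    ] [[ 0.0181 -0.9961  0.0863  0.4605]
 [-0.9998 -0.0175  0.0084  0.0439]
 [-0.0068 -0.0865 -0.9962  1.1288]
 [ 0.      0.      0.      1.    ]]
top weight_eye 0.86 [318.4 201.9] [ 0.5718 -0.0235  0.069 ]
top weight_eye 0.74 [264.3 282.8] [0.3932 0.0918 0.069 ]
top weight_eye 0.64 [257.2 249.6] [0.4648 0.1088 0.069 ]
top test_weight 0.86 [265.8 285.7] [0.3822 0.0913 0.    ]
top test_weight 0.81 [255.7 251.4] [0.4609 0.1164 0.    ]
top test_weight 0.78 [316.8 205.7] [ 0.57   -0.0242  0.    ]
top test_weight 0.31 [195.4 276.6] [0.3997 0.2554 0.    ]
top test_stand 0.79 [386.9 211.2] [ 0.56   -0.1887  0.    ]
top stand_seat 0.92 [387.6 214.7] [ 0.5518 -0.1904  0.    ]
top stand_nose 0.58 [385.2 233.2] [ 0.5084 -0.1848  0.    ]
top beaker 0.72 [282.5 137.9] [0.7303 0.059  0.    ]
top timer 0.69 [279.9 202.1] [0.577  0.0623 0.    ]
top weight_box 0.72 [195.4 277.4] [0.3979 0.2553 0.    ]
top marker 0.71 [355.8 262.3] [ 0.4397 -0.1164  0.    ]
```

View pics/top0.png

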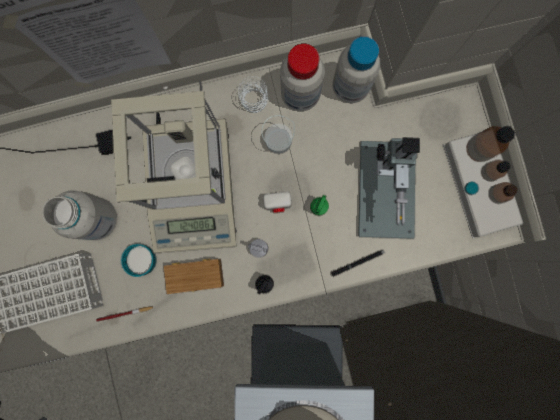

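View pics/crop_sc.png

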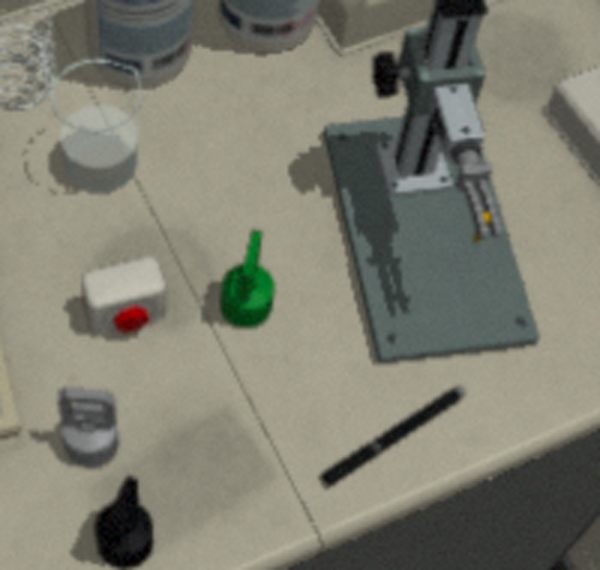

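The candidates are the steel-grey weight at scene (259,260), the green at (313,217) and the black at (271,295). Only the grey one is bare steel, and the crop confirms it at (88,420), with its plate facing the robot. The beaker, timer, box and marker are clear of the route. Next I'll measure the plate and peg from depth and from the two views.

```bash
python3 - <<'E'
from h import *
np.set_printoptions(precision=4,suppress=True)
S=imaging.get_image("scene");T=imaging.get_image("top")
for p,q,n in(((258.7,253.1),(257.2,249.6),"eye"),):
    print(n,tri(S,p,T,q))
for n,im in(("scene",S),("top",T)):
    C,px=cloud(im)
    # weight
    m=(np.hypot(C[:,0]-.468,C[:,1]-.109)<.05)&(C[:,2]>.03); W=C[m]
    pl=W[W[:,2]>.07]
    print(n,"weight pts",len(W),"maxz",W[:,2].max(),"plate top n",len(pl))
    if len(pl)>4:
        (c,sz,a)=cv2.minAreaRect((pl[:,:2]*1000).astype(np.float32)); print(" plate rect",c,sz,a)
        w,v=np.linalg.eigh(np.cov(pl[:,:2].T)); print(" long axis",v[:,1],pl.mean(0))
    # base
    m=(abs(C[:,2]-.016)<.006)&(C[:,0]>.42)&(C[:,0]<.78)&(C[:,1]<-.08)&(C[:,1]>-.30)
    (c,sz,a)=cv2.minAreaRect((C[m][:,:2]*1000).astype(np.float32)); print(" base",m.sum(),c,sz,a)
    m=(C[:,2]>.12)&(C[:,2]<.22)&(C[:,0]>.45)&(C[:,0]<.64)&(C[:,1]<-.12)&(C[:,1]>-.28)
    o=np.argsort(C[m][:,0])
    print(np.c_[C[m][o],px[m][o]][::max(1,len(o)//70)])
    m=(C[:,2]>.03)&(C[:,0]>.42)&(C[:,0]<.78)&(C[:,1]<-.08)&(C[:,1]>-.3)
    P=C[m];print(" above base bbox",P.min(0),P.max(0))
save(T,"top_c.png",(350,125,430,245),5)
np.savez("im.npz",td=T["depth"],sd=S["depth"])
E
```

```text
eye (array([0.4649, 0.1087, 0.0884]), np.float64(0.0021402005511577025))
scene weight pts 374 maxz 0.09470271151704712 plate top n 111
 plate rect (467.54248046875, 111.2786636352539) (38.91797637939453, 9.080660820007324) 76.44686126708984
 long axis [0.2337 0.9723] [0.4667 0.1111 0.0873]
 base 3408 (566.3135986328125, -178.55294799804688) (155.02345275878906, 314.1795959472656) 82.0146484375
[[  0.5184  -0.1768   0.1528 391.     198.    ]
 [  0.5216  -0.1859   0.1455 394.     198.    ]
 [  0.5235  -0.1756   0.1449 389.     198.    ]
 [  0.5247  -0.1875   0.152  395.     195.    ]
 [  0.5269  -0.188    0.1524 395.     194.    ]
 [  0.5295  -0.1861   0.1448 393.     195.    ]
 [  0.5314  -0.184    0.1463 392.     194.    ]
 [  0.5328  -0.1785   0.1533 390.     192.    ]
 [  0.5345  -0.175    0.1514 388.     192.    ]
 [  0.5363  -0.1753   0.1524 388.     191.    ]
 [  0.5389  -0.1761   0.1522 388.     190.    ]
 [  0.5405  -0.1864   0.1473 392.     190.    ]
 [  0.5438  -0.1844   0.1505 391.     188.    ]
 [  0.5458  -0.1871   0.1508 392.     187.    ]
 [  0.5486  -0.1759   0.1451 38
[... 6503 characters left out ...]
.    ]
 [  0.6257  -0.1819   0.1628 400.     172.    ]
 [  0.626   -0.1904   0.1616 404.     172.    ]
 [  0.628   -0.1784   0.1607 398.     171.    ]
 [  0.6285  -0.189    0.159  403.     171.    ]
 [  0.6302  -0.1766   0.1596 397.     170.    ]
 [  0.6315  -0.1749   0.1394 394.     171.    ]
 [  0.6324  -0.1828   0.1593 400.     169.    ]
 [  0.6339  -0.1761   0.1616 397.     168.    ]
 [  0.6344  -0.1866   0.1605 402.     168.    ]
 [  0.6362  -0.1749   0.1488 395.     168.    ]
 [  0.6369  -0.1753   0.1565 396.     167.    ]
 [  0.6383  -0.1885   0.1614 403.     166.    ]
 [  0.6389  -0.1992   0.1594 408.     166.    ]]
 above base bbox [ 0.5192 -0.2472  0.0301] [ 0.6947 -0.1386  0.235 ]
```

View pics/top_c.png

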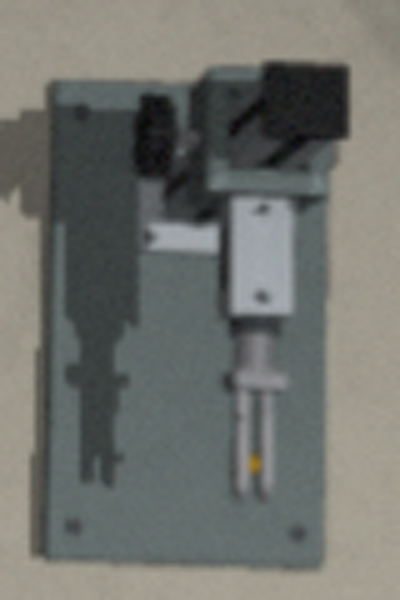

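The grey weight's plate centre is about (0.467, 0.110), its top is at 0.092 and the plate's y azimuth is about 76°, which fits the text. The peg top is at z≈0.151, its tip at x≈0.519, the shoulder at x≈0.564 and the peg at y≈-0.184. I'm moving above the weight.

Emit:
jog_arm --plan "0 0 0 -2 -1.5 0 0; 0 0 0 -3 -2.25 0 0; 0 0 0 -3 -2.25 0 0; 0 0 0 -3 -2.25 0 0; 0 0 0 -3 -2.25 0 0; 0 0 0 -3 -2.25 0 0; 0 0 0 -3 -2.25 0 0; 0 0 0 -3 -2.25 0 0; 0 0 0 -3 -2.25 0 0; 0 0 0 -3 -2.25 0 0"

```text
time_s: 1.98
position: [0.3718, 0.2371, 0.2316]
tool_rot: [[-0.961, 0.278, 0.001], [0.278, 0.961, 0.0], [-0.001, 0.0, -1.0]]
ft_force: [1.1, 1.2, -0.4]
grip_width: 0.0852
gripper_force: 0.0
```

Emit:
jog_arm --plan "0 0 0 -3 -2.25 0 0; 0 0 0 -3 -2.25 0 0; 0 0 0 -3 -2.25 0 0; 0 0 0 -3 -2.25 0 0; 0 0 -2.2 -0.8 -0.7 0 0; 0 0 0 0 0 0 0; 0 0 0 0 0 0 0"

```text
time_s: 2.57
position: [0.4669, 0.1098, 0.2312]
tool_rot: [[-0.97, 0.243, -0.001], [0.243, 0.97, 0.0], [0.001, 0.0, -1.0]]
ft_force: [-0.3, 0.3, -0.3]
grip_width: 0.0851
gripper_force: 0.0
```

```bash
python3 - <<'E'
from h import *
np.set_printoptions(precision=4,suppress=True)
s=env.observe();print(s["position"],s["tool_rot"])
d=np.array([.4672,.1097,.050])-s["position"];print("tool-frame shift cm",s["tool_rot"].T@d*100)
T=imaging.get_image("top");S=imaging.get_image("scene")
for n,im in(("scene",S),("top",T)):
    C,px=cloud(im)
    m=(C[:,2]>.143)&(C[:,2]<.165)&(C[:,0]>.515)&(C[:,0]<.562)&(C[:,1]<-.165)&(C[:,1]>-.205)
    P=C[m]; l=cv2.fitLine(P[:,:2].astype(np.float32),cv2.DIST_HUBER,0,.001,.001).ravel()
    print(n,"peg line",l,np.degrees(np.arctan2(l[1],l[0])),"top z pct",np.percentile(P[:,2],[10,25,50,75,90]),"y range",np.percentile(P[:,1],[1,50,99]),P[:,0].min())
    # base yaw: from stand colours: low slab
    z=C[:,2]; m=(z>.011)&(z<.021)&(C[:,0]>.46)&(C[:,0]<.76)&(C[:,1]<-.09)&(C[:,1]>-.30)
    M=np.zeros((420,560),np.uint8);M[px[m][:,1],px[m][:,0]]=255
    M=cv2.morphologyEx(M,cv2.MORPH_OPEN,np.ones((5,5)));M=cv2.morphologyEx(M,cv2.MORPH_CLOSE,np.ones((9,9)))
    c=max(cv2.findContours(M,cv2.RETR_EXTERNAL,cv2.CHAIN_APPROX_NONE)[0],key=cv2.contourArea)[:,0]
    w=np.array([at_z(im,p,.016)[:2]*1000 for p in c.astype(float)],np.float32)
    print(n,"base",cv2.minAreaRect(w))
E
```

```text
[0.4669 0.1098 0.2312] [[-0.97    0.243  -0.0006]
 [ 0.243   0.97    0.0003]
 [ 0.0006  0.0001 -1.    ]]
tool-frame shift cm [-0.0452 -0.0036 18.1159]
scene peg line [ 0.9776 -0.2105  0.5447 -0.1828] -12.152061 top z pct [0.1454 0.1477 0.1503 0.1519 0.153 ] y range [-0.1898 -0.1815 -0.1749] 0.518481191026192
scene base ((609.0173950195312, -183.01528930664062), (129.8982696533203, 228.0963592529297), 89.28327941894531)
top peg line [ 0.9891  0.1475  0.5406 -0.186 ] 8.480409 top z pct [0.1458 0.1485 0.1505 0.1523 0.1534] y range [-0.193  -0.1847 -0.1783] 0.5190342885135157
top base ((609.7974243164062, -184.89111328125), (128.00579833984375, 226.48904418945312), 89.64512634277344)
```

The stand yaw is about -0.5°, its origin about (0.5545, -0.184), and the peg seat about x 0.559. Descending to grasp.

Emit:
jog_arm --plan "0 0 0 0 0 2 0; 0 0 0 0 0 3 0; 0 0 0 0 0 3 0; 0 0 0 0 0 3 0; 0 0 0 0 0 3 0; 0 0 0 0 0 2 0; 0 0 0 0 0 1.4 0; 0 0 0 0 0 0.7 0; 0 0 0 0 0 0 0; 0 0 0 0 0 0 60" --grip_force 40

```text
time_s: 3.5
position: [0.467, 0.1106, 0.0509]
tool_rot: [[-0.971, 0.24, 0.001], [0.24, 0.971, 0.0], [-0.001, 0.0, -1.0]]
ft_force: [0.4, -0.3, -0.1]
grip_width: 0.0754
gripper_force: 0.0
```

Emit:
jog_arm --plan "0 0 0 0 0 0 100; 0 0 0 0 0 0 140; 0 0 0 0 0 0 200; 0 0 0 0 0 0 200; 0 0 0 0 0 0 200; 0 0 0 0 0 0 200; 0 0 0 0 0 0 200" --grip_force 40

```text
time_s: 4.08
position: [0.4674, 0.1101, 0.0513]
tool_rot: [[-0.97, 0.241, 0.002], [0.241, 0.97, 0.0], [-0.002, 0.001, -1.0]]
ft_force: [-0.4, 0.7, 5.3]
grip_width: 0.039
gripper_force: 40.0
```

Emit:
jog_arm --plan "0 0 0 0 0 -0.3 200; 0 0 0 0 0 -1 200; 0 0 0 0 0 -2 200; 0 0 0 0 0 -3 200; 0 0 0 0 0 -3 200; 0 0 0 0 0 -3 200; 0 0 -4.5 0 0 -2 200; 0 0 -4.5 0 0 -1.2 200; 0 0 -4.5 0 0 -0.5 200; 0 0 0 0 0 0 200"

```text
time_s: 4.92
position: [0.4671, 0.1099, 0.2115]
tool_rot: [[-1.0, 0.005, 0.002], [0.005, 1.0, -0.0], [-0.002, -0.0, -1.0]]
ft_force: [0.4, 0.0, -3.3]
grip_width: 0.0392
gripper_force: 41.3
```

Emit:
jog_arm --plan "0 0 0 -0.1 -1.5 0 200; 0 0 0 -0.1 -3 0 200; 0 0 0 -0.2 -3.5 0 200; 0 0 0 -0.2 -3.5 0 200; 0 0 0 -0.2 -3.5 0 200; 0 0 0 -0.2 -3.5 0 200; 0 0 0 -0.2 -3.5 0 200; 0 0 0 -0.1 -3.5 0 200; 0 0 0 -0.1 -2.5 0 200; 0 0 0 -0.1 -1.4 0 200"

```text
time_s: 5.75
position: [0.4791, -0.1868, 0.2093]
tool_rot: [[-1.0, 0.013, -0.002], [0.013, 1.0, 0.0], [0.002, 0.0, -1.0]]
ft_force: [0.4, 1.1, -3.4]
grip_width: 0.0393
gripper_force: 41.7
```

Emit:
jog_arm --plan "0 0 0 0 0 0.5 200; 0 0 0 0 0 0.5 200; 0 0 0 0 0 0.5 200; 0 0 0 0 0 0 200; 0 0 0 0 0 0 200; 0 0 0 0 0 0 200"

```text
time_s: 6.25
position: [0.4798, -0.1834, 0.1955]
tool_rot: [[-1.0, 0.007, 0.0], [0.007, 1.0, -0.0], [-0.0, -0.0, -1.0]]
ft_force: [0.5, -0.2, -3.7]
grip_width: 0.0393
gripper_force: 41.6
```

```bash
python3 - <<'E'
from h import *
np.set_printoptions(precision=4,suppress=True)
s=env.observe();print(s["position"],s["tool_rot"],s["ft_force"],s["grip_width"])
T=imaging.get_image("top");S=imaging.get_image("scene")
save(S,"sc1.png",(320,120,470,290),3.5)
for n,im in(("scene",S),("top",T)):
    for q in("test_weight","weight_eye"):
        for r in models.tip_of(n,q)[:4]: print(n,q,round(r["confidence"],2),np.round(r["at"],1),at_z(im,r["at"],s["position"][2]+.018))
E
```

```text
[ 0.4798 -0.1834  0.1955] [[-1.      0.0068  0.0001]
 [ 0.0068  1.     -0.    ]
 [-0.0001 -0.     -1.    ]] [ 0.4894 -0.1519 -3.6576] 0.03929379084136039
top test_weight 0.68 [320.8 205.1] [ 0.5506 -0.0189  0.2135]
top test_weight 0.52 [264.  284.7] [0.3988 0.0857 0.2135]
top weight_eye 0.84 [263.4 283.2] [0.4016 0.0869 0.2135]
top weight_eye 0.83 [319.6 205.5] [ 0.5498 -0.0166  0.2135]
top weight_eye 0.41 [384.1 233.7] [ 0.4984 -0.1394  0.2135]
```

View pics/sc1.png

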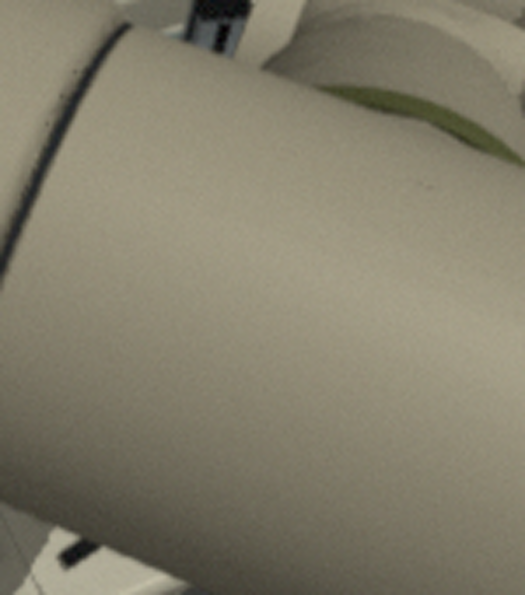

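The wrist hides the peg in the scene view, so I'll rely on the measured pose and touch. Lowering in front of the nose so the eye's upper bar is about 5 mm above the peg top.

Emit:
jog_arm --plan "0 0 0 0 -0.1 0.5 200; 0 0 0 0 0 1 200; 0 0 0 0 0 1.3 200; 0 0 0 0 0 1.3 200; 0 0 0 0 0 1.3 200; 0 0 0 0 0 1 200; 0 0 0 0 0 0.6 200; 0 0 0 0 0 0 200; 0 0 0 0 0 0 200; 0 0 0 0 0 0 200"

```text
time_s: 7.38
position: [0.48, -0.1854, 0.1259]
tool_rot: [[-1.0, 0.008, 0.001], [0.008, 1.0, -0.001], [-0.001, -0.001, -1.0]]
ft_force: [-0.1, 0.2, -3.6]
grip_width: 0.0392
gripper_force: 41.6
```

```bash
python3 - <<'E'
from h import *
np.set_printoptions(precision=4,suppress=True)
s=env.observe();print(s["position"],s["ft_force"],s["q"])
T=imaging.get_image("top"); save(T,"top1.png",(340,140,460,260),5)
S=imaging.get_image("scene")
for n,im in(("scene",S),("top",T)):
    for r in models.outline_of(n,"test_weight"): print(n,r["confidence"],np.round(r["bbox"],1))
E
```

```text
[ 0.48   -0.1854  0.1259] [-0.1363  0.1643 -3.6257] [ -34.3183   24.3508   89.4945   -0.0013   66.0879 -123.8698]
top 0.73 [318.4 206.4  20.4  20.7]
top 0.56 [264.1 284.2  16.3  19.8]
```

View pics/top1.png

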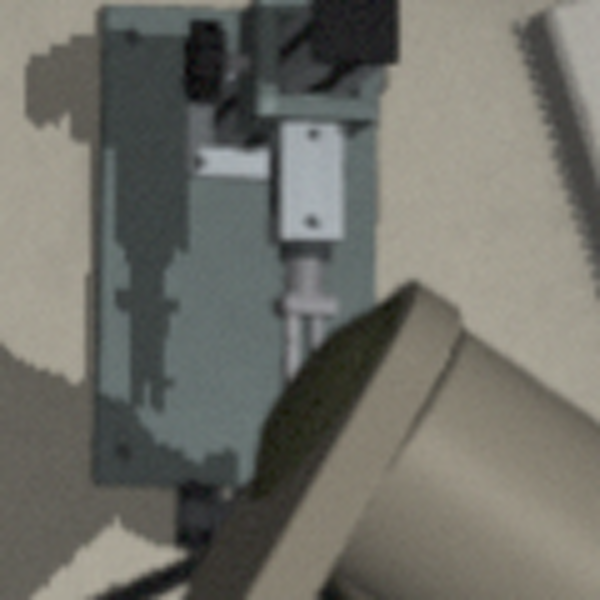

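The top crop shows the stand's peg and shoulder at crop (305,300), with the wrist covering the nose. The tool is lined up in front of it. Advancing towards the nose.

Emit:
jog_arm --plan "0 0 0 -0.3 0.1 0 200; 0 0 0 -0.4 0 0 200; 0 0 0 -0.4 0 0 200; 0 0 0 -0.4 0 0 200; 0 0 0 -0.4 0 0 200; 0 0 0 -0.4 0 0 200; 0 0 0 -0.4 0 0 200; 0 0 0 -0.2 0 0 200; 0 0 0 0 0 0 200; 0 0 0 0 0 0 200"

```text
time_s: 8.42
position: [0.5087, -0.1843, 0.1252]
tool_rot: [[-1.0, 0.008, -0.0], [0.008, 1.0, 0.0], [0.0, 0.0, -1.0]]
ft_force: [0.5, -0.3, -3.5]
grip_width: 0.039
gripper_force: 41.6
```

Emit:
jog_arm --plan "0 0 0 -0.1 0 0 200; 0 0 0 -0.1 0 0 200; 0 0 0 -0.1 0 0 200; 0 0 0 -0.1 0 0 200; 0 0 0 -0.1 0 0 200; 0 0 0 -0.1 0 0 200; 0 0 0 -0.1 0 0 200; 0 0 0 0 0 0 200"

```text
time_s: 9.08
position: [0.5159, -0.1844, 0.1253]
tool_rot: [[-1.0, 0.008, 0.0], [0.008, 1.0, -0.0], [-0.0, -0.0, -1.0]]
ft_force: [-0.7, -0.6, -3.5]
grip_width: 0.0392
gripper_force: 41.6
```

Emit:
jog_arm --plan "0 0 0 -0.1 0 0 200; 0 0 0 -0.1 0 0 200; 0 0 0 -0.1 0 0 200; 0 0 0 0 0 0 200"

```text
time_s: 9.42
position: [0.5189, -0.1845, 0.1253]
tool_rot: [[-1.0, 0.008, 0.0], [0.008, 1.0, -0.0], [-0.0, -0.0, -1.0]]
ft_force: [0.4, -0.1, -3.4]
grip_width: 0.0393
gripper_force: 41.6
```

Emit:
jog_arm --plan "0 0 0 -0.1 0 0 200; 0 0 0 -0.1 0 0 200; 0 0 0 -0.1 0 0 200; 0 0 0 0 0 0 200"

```text
time_s: 9.75
position: [0.5219, -0.1845, 0.1253]
tool_rot: [[-1.0, 0.008, 0.0], [0.008, 1.0, -0.0], [-0.0, -0.0, -1.0]]
ft_force: [-0.8, 0.6, -4.2]
grip_width: 0.0396
gripper_force: 41.6
```

Emit:
jog_arm --plan "0 0 0 -0.1 0 0 200; 0 0 0 -0.1 0 0 200; 0 0 0 -0.1 0 0 200; 0 0 0 -0.1 0 0 200; 0 0 0 0 0 0 200"

```text
time_s: 10.17
position: [0.5259, -0.1845, 0.1253]
tool_rot: [[-1.0, 0.008, 0.0], [0.008, 1.0, -0.0], [-0.0, -0.0, -1.0]]
ft_force: [0.4, 0.2, -4.1]
grip_width: 0.0393
gripper_force: 41.6
```

No contact, so the plate is over the nose. Now a gentle probe down for the peg top.

Emit:
jog_arm --plan "0 0 0 -0.1 0 0 200; 0 0 0 -0.1 0 0 200; 0 0 0 0 0 0.1 200; 0 0 0 0 0 0.1 200; 0 0 0 0 0 0.1 200; 0 0 0 0 0 0 200"

```text
time_s: 10.67
position: [0.5276, -0.1845, 0.122]
tool_rot: [[-1.0, 0.008, -0.0], [0.008, 1.0, 0.0], [0.0, 0.0, -1.0]]
ft_force: [-0.1, -0.6, -4.1]
grip_width: 0.0387
gripper_force: 41.6
```

Emit:
jog_arm --plan "0 0 0 0 0 0.05 200; 0 0 0 0 0 0.05 200; 0 0 0 0 0 0 200"

```text
time_s: 10.92
position: [0.5277, -0.1845, 0.1213]
tool_rot: [[-1.0, 0.008, 0.0], [0.008, 1.0, -0.0], [-0.0, -0.0, -1.0]]
ft_force: [-0.6, 0.5, -4.0]
grip_width: 0.0391
gripper_force: 41.6
```

Emit:
jog_arm --plan "0 0 0 0 0 0.05 200; 0 0 0 0 0 0 200"

```text
time_s: 11.08
position: [0.5277, -0.1846, 0.121]
tool_rot: [[-1.0, 0.008, 0.0], [0.008, 1.0, -0.0], [-0.0, -0.0, -1.0]]
ft_force: [-0.6, 0.2, -2.0]
grip_width: 0.0393
gripper_force: 41.8
```

Emit:
jog_arm --plan "0 0 0 0 0 0.05 200; 0 0 0 0 0 0 200"

```text
time_s: 11.25
position: [0.5278, -0.1846, 0.1206]
tool_rot: [[-1.0, 0.008, 0.0], [0.008, 1.0, -0.0], [-0.0, -0.0, -1.0]]
ft_force: [-1.6, 0.5, 0.0]
grip_width: 0.0388
gripper_force: 42.0
```

Contact at TCP z≈0.1212, so the peg top is at about 0.152. I'll raise 3.3 mm and slide inward, lifting the flap.

Emit:
jog_arm --plan "0 0 0 0 0 -0.1 200; 0 0 0 0 0 -0.15 200; 0 0 0 0 0 -0.15 200; 0 0 0 -0.1 0 0 200; 0 0 0 -0.1 0 0 200; 0 0 0 -0.1 0 0 200; 0 0 0 -0.1 0 0 200; 0 0 0 0 0 0 200"

```text
time_s: 11.92
position: [0.5321, -0.1846, 0.1245]
tool_rot: [[-1.0, 0.008, 0.001], [0.008, 1.0, -0.0], [-0.001, -0.0, -1.0]]
ft_force: [0.2, 0.8, -3.1]
grip_width: 0.0393
gripper_force: 41.6
```

Emit:
jog_arm --plan "0 0 0 -0.1 0 0 200; 0 0 0 -0.1 0 0 200; 0 0 0 -0.1 0 0 200; 0 0 0 -0.1 0 0 200; 0 0 0 -0.1 0 0 200; 0 0 0 -0.1 0 0 200; 0 0 0 0 0 0 200"

```text
time_s: 12.5
position: [0.5379, -0.1846, 0.1243]
tool_rot: [[-1.0, 0.008, 0.0], [0.008, 1.0, -0.0], [-0.0, -0.0, -1.0]]
ft_force: [0.4, -0.3, -3.8]
grip_width: 0.0392
gripper_force: 41.6
```

Emit:
jog_arm --plan "0 0 0 -0.1 0 0 200; 0 0 0 -0.1 0 0 200; 0 0 0 -0.1 0 0 200; 0 0 0 -0.1 0 0 200; 0 0 0 -0.1 0 0 200; 0 0 0 -0.1 0 0 200; 0 0 0 -0.1 0 0 200; 0 0 0 -0.1 0 0 200; 0 0 0 0 0 0 200"

```text
time_s: 13.25
position: [0.5459, -0.1847, 0.1243]
tool_rot: [[-1.0, 0.008, 0.0], [0.008, 1.0, -0.0], [-0.0, -0.0, -1.0]]
ft_force: [-0.4, 0.1, -4.0]
grip_width: 0.0394
gripper_force: 41.6
```

Emit:
jog_arm --plan "0 0 0 -0.1 0 0 200; 0 0 0 -0.1 0 0 200; 0 0 0 -0.1 0 0 200; 0 0 0 -0.1 0 0 200; 0 0 0 -0.1 0 0 200; 0 0 0 -0.1 0 0 200; 0 0 0 -0.1 0 0 200; 0 0 0 0 0 0 200"

```text
time_s: 13.92
position: [0.5529, -0.1847, 0.1243]
tool_rot: [[-1.0, 0.008, 0.0], [0.008, 1.0, -0.0], [-0.0, -0.0, -1.0]]
ft_force: [-1.0, -0.4, -4.1]
grip_width: 0.0395
gripper_force: 41.6
```

Emit:
jog_arm --plan "0 0 0 -0.05 0 0 200; 0 0 0 -0.05 0 0 200; 0 0 0 -0.05 0 0 200; 0 0 0 -0.05 0 0 200; 0 0 0 0 0 0 200"

```text
time_s: 14.33
position: [0.5548, -0.1847, 0.1243]
tool_rot: [[-1.0, 0.008, 0.0], [0.008, 1.0, -0.0], [-0.0, -0.0, -1.0]]
ft_force: [0.1, 0.1, -4.3]
grip_width: 0.039
gripper_force: 41.6
```

Emit:
jog_arm --plan "0 0 0 -0.05 0 0 200; 0 0 0 -0.05 0 0 200; 0 0 0 0 0 0 200"

```text
time_s: 14.58
position: [0.5558, -0.1847, 0.1243]
tool_rot: [[-1.0, 0.008, 0.0], [0.008, 1.0, -0.0], [-0.0, -0.0, -1.0]]
ft_force: [-1.0, -0.4, -2.9]
grip_width: 0.039
gripper_force: 41.6
```

Emit:
jog_arm --plan "0 0 0 -0.05 0 0 200; 0 0 0 -0.05 0 0 200; 0 0 0 0 0 0 200"

```text
time_s: 14.83
position: [0.5568, -0.1848, 0.1243]
tool_rot: [[-1.0, 0.008, 0.0], [0.008, 1.0, -0.0], [-0.0, -0.0, -1.0]]
ft_force: [-0.7, -0.2, -3.9]
grip_width: 0.0389
gripper_force: 41.6
```

Emit:
jog_arm --plan "0 0 0 -0.05 0 0 200; 0 0 0 0 0 0 200"

```text
time_s: 15.0
position: [0.5573, -0.1848, 0.1243]
tool_rot: [[-1.0, 0.008, 0.0], [0.008, 1.0, -0.0], [-0.0, -0.0, -1.0]]
ft_force: [0.1, -0.0, -3.9]
grip_width: 0.0395
gripper_force: 41.6
```

Emit:
jog_arm --plan "0 0 0 -0.05 0 0 200; 0 0 0 0 0 0 200"

```text
time_s: 15.17
position: [0.5578, -0.1848, 0.1243]
tool_rot: [[-1.0, 0.008, -0.0], [0.008, 1.0, -0.0], [0.0, -0.0, -1.0]]
ft_force: [0.2, -0.6, -3.7]
grip_width: 0.0393
gripper_force: 41.6
```

Emit:
jog_arm --plan "0 0 0 -0.05 0 0 200; 0 0 0 0 0 0 200"

```text
time_s: 15.33
position: [0.5583, -0.1848, 0.1243]
tool_rot: [[-1.0, 0.008, 0.0], [0.008, 1.0, -0.0], [-0.0, -0.0, -1.0]]
ft_force: [0.2, 0.7, -3.9]
grip_width: 0.0391
gripper_force: 41.6
```

Emit:
jog_arm --plan "0 0 0 -0.05 0 0 200; 0 0 0 0 0 0 200"

```text
time_s: 15.5
position: [0.5588, -0.1848, 0.1243]
tool_rot: [[-1.0, 0.008, 0.0], [0.008, 1.0, -0.0], [-0.0, -0.0, -1.0]]
ft_force: [-0.6, 0.3, -4.8]
grip_width: 0.0392
gripper_force: 41.6
```

Emit:
jog_arm --plan "0 0 0 -0.05 0 0 200; 0 0 0 0 0 0 200"

```text
time_s: 15.67
position: [0.5593, -0.1848, 0.1243]
tool_rot: [[-1.0, 0.008, 0.0], [0.008, 1.0, -0.0], [-0.0, -0.0, -1.0]]
ft_force: [-0.2, 0.1, -4.1]
grip_width: 0.0395
gripper_force: 41.6
```

Emit:
jog_arm --plan "0 0 0 -0.05 0 0 200; 0 0 0 0 0 0 200"

```text
time_s: 15.83
position: [0.5595, -0.1848, 0.1243]
tool_rot: [[-1.0, 0.008, -0.001], [0.008, 1.0, 0.0], [0.001, 0.0, -1.0]]
ft_force: [-1.6, 0.1, -3.1]
grip_width: 0.0393
gripper_force: 41.7
```

Emit:
jog_arm --plan "0 0 0 -0.05 0 0 200; 0 0 0 0 0 0 200"

```text
time_s: 16.0
position: [0.5596, -0.1847, 0.1242]
tool_rot: [[-1.0, 0.008, -0.002], [0.008, 1.0, 0.0], [0.002, 0.0, -1.0]]
ft_force: [-6.0, -0.6, -2.7]
grip_width: 0.0392
gripper_force: 41.7
```

Emit:
jog_arm --plan "0 0 0 -0.04 0 0 200; 0 0 0 0 0 0 200"

```text
time_s: 16.17
position: [0.5596, -0.1847, 0.1241]
tool_rot: [[-1.0, 0.008, -0.003], [0.008, 1.0, 0.0], [0.003, 0.0, -1.0]]
ft_force: [-7.1, -1.4, -2.2]
grip_width: 0.0391
gripper_force: 41.8
```

Shoulder felt at TCP x≈0.5595. I'll back off to the groove middle and let down.

Emit:
jog_arm --plan "0 0 0 0.1 0 0 200; 0 0 0 0.12 0 0 200; 0 0 0 0 0 0 200; 0 0 0 0 0 0.05 200; 0 0 0 0 0 0.05 200; 0 0 0 0 0 0.05 200; 0 0 0 0 0 0.05 200; 0 0 0 0 0 0.05 200; 0 0 0 0 0 0 200"

```text
time_s: 16.92
position: [0.5584, -0.1847, 0.1217]
tool_rot: [[-1.0, 0.008, -0.0], [0.008, 1.0, 0.0], [0.0, 0.0, -1.0]]
ft_force: [-1.6, 0.1, -3.5]
grip_width: 0.0393
gripper_force: 41.7
```

Emit:
jog_arm --plan "0 0 0 0 0 0.05 200; 0 0 0 0 0 0.05 200; 0 0 0 0 0 0 200"

```text
time_s: 17.17
position: [0.5584, -0.1847, 0.1207]
tool_rot: [[-1.0, 0.008, -0.0], [0.008, 1.0, 0.0], [0.0, 0.0, -1.0]]
ft_force: [0.2, -0.3, -3.8]
grip_width: 0.0393
gripper_force: 41.7
```

Emit:
jog_arm --plan "0 0 0 0 0 0.05 200; 0 0 0 0 0 0.05 200; 0 0 0 0 0 0 200"

```text
time_s: 17.42
position: [0.5584, -0.1847, 0.1197]
tool_rot: [[-1.0, 0.008, -0.0], [0.008, 1.0, 0.0], [0.0, 0.0, -1.0]]
ft_force: [0.4, 0.0, -3.7]
grip_width: 0.0392
gripper_force: 41.7
```

At 0.1197 with no contact, so the plate is in the groove.

Emit:
jog_arm --plan "0 0 0 0 0 0.05 200; 0 0 0 0 0 0 200"

```text
time_s: 17.58
position: [0.5584, -0.1848, 0.1192]
tool_rot: [[-1.0, 0.008, -0.0], [0.008, 1.0, 0.0], [0.0, 0.0, -1.0]]
ft_force: [-0.2, -0.9, -2.8]
grip_width: 0.039
gripper_force: 41.7
```

Emit:
jog_arm --plan "0 0 0 0 0 0.05 200; 0 0 0 0 0 0 200"

```text
time_s: 17.75
position: [0.5584, -0.1848, 0.1188]
tool_rot: [[-1.0, 0.008, -0.0], [0.008, 1.0, 0.0], [0.0, 0.0, -1.0]]
ft_force: [0.7, -0.4, -4.4]
grip_width: 0.039
gripper_force: 41.7
```

Emit:
jog_arm --plan "0 0 0 0 0 0.05 200; 0 0 0 0 0 0 200"

```text
time_s: 17.92
position: [0.5584, -0.1848, 0.1185]
tool_rot: [[-1.0, 0.008, 0.0], [0.008, 1.0, -0.0], [-0.0, -0.0, -1.0]]
ft_force: [-0.7, 0.6, -1.0]
grip_width: 0.0392
gripper_force: 41.8
```

Emit:
jog_arm --plan "0 0 0 0 0 0.04 200; 0 0 0 0 0 0 200; 0 0 0 0 0 0 200" --grip_force 20

```text
time_s: 18.17
position: [0.5584, -0.1848, 0.1182]
tool_rot: [[-1.0, 0.008, 0.0], [0.008, 1.0, -0.0], [-0.0, -0.0, -1.0]]
ft_force: [-1.9, -0.4, 0.1]
grip_width: 0.0395
gripper_force: 42.0
```

Emit:
jog_arm --plan "0 0 0 0 0 0 135; 0 0 0 0 0 0 130; 0 0 0 0 0 0 125; 0 0 0 0 0 0 120; 0 0 0 0 0 0 115; 0 0 0 0 0 0 110"

```text
time_s: 18.67
position: [0.5584, -0.1848, 0.1179]
tool_rot: [[-1.0, 0.008, 0.0], [0.008, 1.0, -0.0], [-0.0, -0.0, -1.0]]
ft_force: [0.2, 0.1, -0.7]
grip_width: 0.0487
gripper_force: 0.0
```

Emit:
jog_arm --plan "0 0 0 0 0 0 90; 0 0 0 0 0 0 70; 0 0 0 0 0 0 50; 0 0 0 0 0 0 40; 0 0 0 0 0 -0.3 40; 0 0 0 0 0 -0.7 40; 0 0 0 0 0 -1 40; 0 0 0 0 0 -1.5 40; 0 0 0 0 0 -2 40; 0 0 0 0 0 -3 40"

```text
time_s: 19.5
position: [0.5577, -0.1844, 0.2031]
tool_rot: [[-1.0, 0.008, -0.003], [0.008, 1.0, 0.002], [0.003, 0.001, -1.0]]
ft_force: [0.2, 0.4, 0.1]
grip_width: 0.0724
gripper_force: 0.0
```

Emit:
jog_arm --plan "0 0 0 0 0 -3 40; 0 0 0 1 0 -3 40; 0 0 0 2 1.5 -1 40; 0 0 0 2 3 0 40; 0 0 0 2 3 0 40; 0 0 0 2 3 0 40; 0 0 0 2 3 0 40; 0 0 0 1 3 0 40; 0 0 0 0 2 0 40; 0 0 0 0 0 0 40"

```text
time_s: 20.33
position: [0.439, 0.004, 0.2745]
tool_rot: [[-1.0, 0.005, 0.002], [0.005, 1.0, 0.0], [-0.002, 0.0, -1.0]]
ft_force: [-0.0, -0.9, 0.3]
grip_width: 0.0721
gripper_force: 0.0
```

```bash
python3 - <<'E'
from h import *
S=imaging.get_image("scene");T=imaging.get_image("top")
a=cv2.resize(S["pixels"][110:260,320:440],None,fx=3.3,fy=3.3,interpolation=3);b=cv2.resize(T["pixels"][120:270,340:460],None,fx=3.3,fy=3.3,interpolation=3)
cv2.imwrite("pics/fin.png",np.hstack([a,b])[...,::-1])
E
```

```text
(no output)
```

View pics/fin.png

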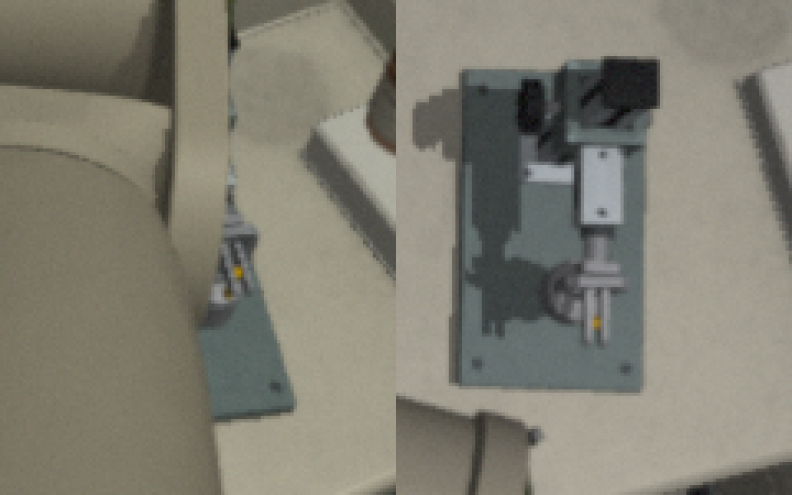

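The top view (right half) shows the plate hanging at the shoulder at crop (600,280). The body below it, at (565,293), is where parallax puts it if it hangs straight, and the flap's yellow pin end shows at (597,323). I'll clear the arm and check stillness and the flap.

Emit:
jog_arm --plan "0 0 0 0.5 2 0 40; 0 0 0 1 3 0 40; 0 0 0 1 3 0 40; 0 0 0 1 3 0 40; 0 0 0 1 3 0 40; 0 0 0 0.5 3 0 40; 0 0 0 0 2 0 40; 0 0 0 0 0 0 40; 0 0 0 0 0 0 40; 0 0 0 0 0 0 40"

```text
time_s: 21.27
position: [0.3918, 0.1906, 0.273]
tool_rot: [[-1.0, 0.009, 0.0], [0.009, 1.0, -0.0], [-0.0, -0.0, -1.0]]
ft_force: [0.4, 0.1, 0.5]
grip_width: 0.0718
gripper_force: 0.0
```

Emit:
jog_arm --plan "0 0 0 0 0 0 40; 0 0 0 0 0 0 40; 0 0 0 0 0 0 40; 0 0 0 0 0 0 40; 0 0 0 0 0 0 40; 0 0 0 0 0 0 40; 0 0 0 0 0 0 40; 0 0 0 0 0 0 40; 0 0 0 0 0 0 40; 0 0 0 0 0 0 40"

```text
time_s: 22.1
position: [0.3913, 0.1916, 0.2729]
tool_rot: [[-1.0, 0.008, -0.0], [0.008, 1.0, -0.0], [0.0, -0.0, -1.0]]
ft_force: [0.8, -0.5, 0.7]
grip_width: 0.0722
gripper_force: 0.0
```

```bash
python3 - <<'E'
from h import *
np.set_printoptions(precision=4,suppress=True)
L=[imaging.get_image("top") for _ in range(8)]
S=imaging.get_image("scene")
for im in L:
    C,px=cloud(im)
    m=(C[:,2]>.06)&(C[:,2]<.115)&(C[:,0]>.51)&(C[:,0]<.60)&(C[:,1]<-.14)&(C[:,1]>-.23)
    print(m.sum(),C[m].mean(0))
D=np.abs(L[0]["pixels"].astype(int)-L[7]["pixels"])[180:240,370:430]; print("diff",D.mean(),D.max())
a=cv2.resize(S["pixels"][130:250,330:430],None,fx=4,fy=4,interpolation=3);b=cv2.resize(L[-1]["pixels"][150:250,360:440],None,fx=4.8,fy=4.8,interpolation=3)
cv2.imwrite("pics/fin2.png",np.hstack([a,b])[...,::-1])
for c in("scene","top"):
  for q in("beaker","timer","weight_box","marker","test_weight"):
    for r in models.tip_of(c,q)[:3]: print(c,q,round(r["confidence"],2),np.round(r["at"],1))
E
```

```text
181 [ 0.5546 -0.1767  0.0973]
184 [ 0.5545 -0.1767  0.0977]
185 [ 0.5546 -0.1767  0.0976]
183 [ 0.5546 -0.1769  0.0977]
184 [ 0.5545 -0.1767  0.0979]
183 [ 0.5545 -0.1767  0.0974]
185 [ 0.5545 -0.1768  0.0979]
184 [ 0.5545 -0.1768  0.0975]
diff 1.7755555555555556 14
scene beaker 0.6 [261.5 175. ]
scene marker 0.82 [359.9 265.5]
scene test_weight 0.97 [383.7 199. ]
scene test_weight 0.61 [308.9 225. ]
scene test_weight 0.56 [270.2 299. ]
top beaker 0.68 [278.1 138.8]
top beaker 0.53 [387.1 213.2]
top beaker 0.3 [279.6 204.4]
top timer 0.86 [278.5 200.6]
top timer 0.64 [390.2 212.1]
top weight_box 0.76 [196.5 276.2]
top marker 0.73 [358.6 263.7]
top test_weight 0.86 [319.8 207.3]
top test_weight 0.58 [265.4 285. ]
```

View pics/fin2.png

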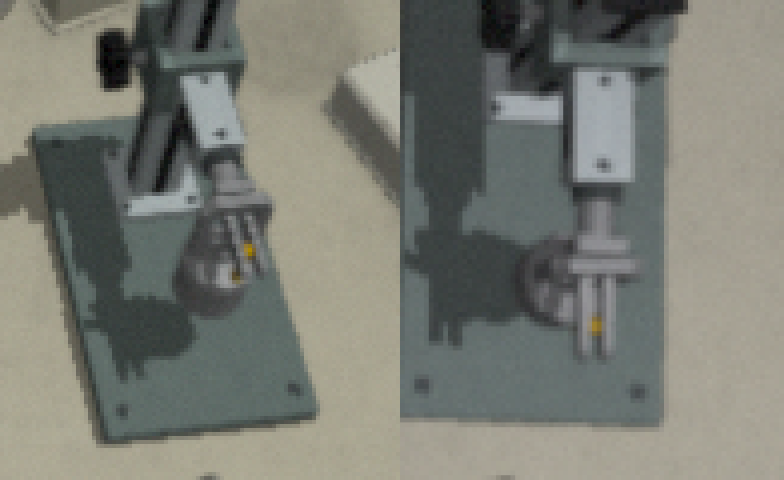

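The weight hangs still, with a centroid steady to 0.2 mm. In the scene view the flap's yellow shows at pin (248,250) and tip (237,275). I'll compare those yellow pixels with the starting picture, where the flap was closed, and hand in if they match.

```bash
python3 - <<'E'
from h import *
a=cv2.imread("pics/scene0.png")[...,::-1];b=imaging.get_image("scene")["pixels"]
P=[]
for im in(a,b):
    h=im[170:215,370:410].astype(int); v,u=np.nonzero((h[...,0]-h[...,2]>55)&(h[...,0]-h[...,1]>5)); P.append(set(zip(u+370,v+170))); print(sorted((int(x),int(y)) for x,y in P[-1]))
dv=[max(y for x,y in p) for p in P]; print(dv)
if abs(dv[0]-dv[1])<=1: print("flap as closed at start; handing in",job.close_job())
E
```

```text
[(391, 191), (391, 192), (392, 191), (392, 192), (392, 193), (393, 191), (393, 192), (393, 193)]
[(391, 191), (391, 192), (391, 193), (392, 191), (392, 192), (392, 193), (393, 192), (393, 193)]
[np.int64(193), np.int64(193)]
the job is handed in; nothing more can be done
flap as closed at start; handing in None
```

The steel test weight hangs still in the groove at the shoulder with the robot clear of it, and the job is handed in. It took about 23 s; the highest force I read was about 7 N, at the shoulder touch. The flap looks shut: its lower end hangs down in front of the plate in the last picture, though my final pixel check caught only its pin end.

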